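Set the probe over the specimen dish

TASK

Bring the probe needle to the specimen: while its rod is still raised, swing the rod round on its stand until it points over the middle of the white dish. Then take the T-key from its block, fit it fully into the square socket on top of the stand and turn it to tilt the rod down until the needle tip is inside the dish near its middle, below the rim but not on the bottom. Leave the key standing in the socket, and leave the dish, the bottle and the tub where they are.

Things in the scene. Friction and masses are not known exactly. Their poses are not given: they have to be found in the camera images.
- stand: Fixed probe stand: dark domed steel base 100 mm across, 34 mm high, with a post. Origin: under the centre of the base, on the bench; the vertical swivel axis passes through it.
- swivel (a joint): Swivel of the aluminium head (52 x 44 mm, from 95 to 125 mm above the bench) about the stand's vertical axis, in rad, counterclockwise from above; 0 when the rod points along the stand's own +x; range -1.1 to 1.1. Stiff, stays where left (about 0.6 N m, some 5 N at the rod's sleeve).
- head (a point): Frame of the swivelling head: on the swivel axis at bench height; its x axis is the horizontal direction in which the rod points, z up.
- tilt (a joint): Tilt of the probe rod in rad: 0 level, positive tip up; its horizontal axis crosses the head's x axis 40 mm in front of the swivel axis, 115 mm above the bench. Geared to the socket: 1 rad of clockwise turn (from above) of the socket lowers the rod by 0.5 rad. Stays where left. Range -0.7 to 0.33.
- tip (a point): Needle tip of the probe rod (steel, 12 mm thick, tapering at the end), 170 mm from the tilt axis; its x axis runs along the rod towards the tip.
- grip (a point): Middle of the black round sleeve on the rod, 16 mm thick and 56 mm long, 88 mm from the tilt axis: the place to take hold of the rod to swing it. Its x axis runs along the rod.
- socket (a point): Centre of the mouth of the square socket in the captive steel nut (42 mm square, 34 mm high, its top 160 mm above the bench) on the swivel axis. Recess 21 mm square, 28 mm deep, sides along this frame's x and y, z up. Turns with the nut.
- key: Loose dark steel T-key, 108 mm tall, 150 g, upright in its block. Origin: centre of its foot's underside, z up the shank. Foot 18 mm square (sides along x, y), 32 mm long, lowest 6 mm tapered; round 12 mm shank; T-bar 80 mm long along x, 16 x 16 mm, centred 100 mm above the origin. Fits the socket in any quarter turn, with about 0.18 rad of play each way.
- key_block: Fixed grey block 64 x 64 x 40 mm with a square hole 21 mm wide and 34 mm deep in which the key stands. Origin: centre of its underside.
- dish: Loose white round dish, 84 mm across, 26 mm tall, wall 3 mm, floor about 4 mm thick, standing on the stage. Origin: centre of its underside, z up. Its centre lies some 195 to 204 mm from the swivel axis.
- stage: Fixed black block 90 x 90 x 40 mm under the dish. Origin: centre of its underside.
- slide_box: Fixed flat wooden box 92 x 72 x 38 mm, not needed. It and the stage lie on either side of the rod's start direction, either way round. Origin: centre of its underside.
- bottle: Loose amber bottle, 60 mm across, 190 mm tall, between the key block and the stand, not to be disturbed. Origin: centre of its underside.
- tub: Loose clear round tub with white lid, 84 mm across, 85 mm tall, not to be disturbed. Origin: centre of its underside.
- meter: Fixed grey box 120 x 90 x 50 mm with a black knob (70 mm to its top), not needed. Origin: centre of its underside.
There are look-alikes about, which are no part of the job. What is shaped like the key but orange or red is not meant.

How it is judged:
By the outcome, as a careful person would: the job done as asked, in the order asked, and still so for the second after the job is handed in, with the robot touching nothing.
It also fails if it takes over 61 s, if anything falls off the work surface, if the arm or the gripper's body presses on something with over 40 N, if the wrist force passes 120 N, or if a joint passes its speed limit or range.

ROBOT

A 6-joint arm with a two-finger parallel gripper is mounted at the origin on the work surface. World frame = base frame: x ahead of the robot, y to its left, z up, the work surface at z = 0. Lengths are in m, angles in rad, forces in N, time in s.
With the tool pointing down it reaches from about 0.3 to 0.95 m from the base axis. Payload 3.1 kg.
Tool frame: the origin (TCP) lies at the very end of the fingers, on their centre line; the grasp point (between the pads) lies 19 mm behind it (env.grip_point_offset is the distance from the TCP to the grasp point, in m); z points along the fingers, y is the line along which they close (so a half turn about z gives the same grasp; the last joint's range is limited). The gripper opens to 85 mm and grips with 20 to 120 N. Pads are 22 mm wide; open, the fingers measure 114 mm over their backs; the gripper's body (76 mm by 85 mm) begins 54 mm behind the grasp point. The pads swing forward as they close: fully open they stand 13 mm farther back than shut.
Start: joints at [-1.35, 0.308, 1.634, -0, 1.2, -0.07], TCP at [0.179, -0.599, 0.231] pointing down, gripper open.
Joint ranges: [-3.06, 3.06], [-0.79, 1.96], [0.05, 2.63], [-1.19, 4.34], [0.05, 2.64], [-2.94, 2.94]. Speed limits (rad/s): [2.79, 2.79, 3.14, 3.14, 3.14, 3.14].

INTERFACE

Orientations are given as a rotation vector (axis times angle).
In Python, from cell import env gives the robot as it stands.
- The arm moves only by the tool servo_tool, never from a script. Its argument "plan" is a list of rows, each a list of 3 entries, a list of its own where there are three numbers: the shift along the tool's x, y, z scaled (see below), then the turn, a rotation vector about the tool's x, y, z scaled (see below), then the gripper's target within -1 to 1 (fully open at 1, half-way at 0, shut at -1). A call has 1 to 20 rows; each row shifts and turns the commanded pose from where the row before left it, along the tool's axes as they then stand; what a row does not reach is not made up. The controller multiplies each number of a shift by 5 cm and each number of a turn by 6 degrees. A row lasts 1/8 s, in which the tool goes at most 62.5 mm and 10.7 degrees, less where a joint would pass 70% of its speed; a pose out of reach is approached as far as the arm can. A call with a number of a shift or a turn outside -1 to 1 is refused whole. A call with a gripper value outside its range is refused whole. The fingers move at their own pace and stop on an object; "force" is the grip in N (left out, the last holds). Time passes only in rows, so rows that do not move let the fingers close. It gives the time, the measured TCP pose, the force, the opening and the grip force at its end, in the units of the state.
- env.get_obs(): the state, without advancing time (a new reading comes with each control period).
- env.capture(name): name is "side" or "top" or "wrist"; returns a dict with "pixels" (384x512x3 uint8, red, green, blue), "fx", "fy", "cx", "cy" (pixels), "cam_to_world" (4x4, takes a point from camera to world coordinates); the wrist camera has in their place "mount" (4x4, takes a point from camera to tool coordinates, whose origin is the TCP and whose axes are the flange's). Camera axes: x right, y up, looking along -z (the intrinsics and any distortion apply to the point x, -y, -z); pixel columns grow to the right and rows downward; lengths in m; the calibration is good to about 2 mm. A picture is of the moment at which its call begins: read the wrist's pose just before it. There is no depth.
- env.hand_in(): hands the job in; it is judged then, once.
The state is a dict: "time": time; "joint_positions": joint angles; "qvel": joint speeds; "tau": joint torques, N m; "position": TCP position; "orientation": TCP orientation; "force": force on the tool from outside, world axes, zero at the start; "ft_torque": the same for the moment, N m; "grip_width": finger opening in m; "grasp_force": force on a finger pad.
Only numpy, scipy, OpenCV 4.12 (cv2) and the standard library are available. Lean on these libraries where they do the work, as an engineer would, in place of code of your own. Each camera call takes 0.05 s, during which the arm holds its last target. There are 200 camera calls.

## Working session

There is one attempt and no reset: what is moved stays moved. The work goes in short steps, Python scripts to look and compute and a tool call to move; the robot and the scene stay as the last step left them, time stands still between calls to the robot, and variables do not carry over. Pictures are saved under pics/ and viewed, at most 10 in all, crops included, and the job is handed in when it is done.

Besides the shell and the picture viewer there is one more tool, called after "Emit:" as name([rows], argument=value, ...), one row to a line, values as JSON. servo_tool: Moves the arm, as the interface text tells. Shifts and turns lie within -1 to 1; 1 stands for 5 cm of shift or 6 degrees of turn. Its arguments: {"type":"object","properties":{"plan":{"type":"array"},"force":{"type":"number"}},"required":["plan"]}

```bash
mkdir -p pics; cat > h.py <<'E'
import numpy as np, cv2, pickle
from cell import env
from scipy.spatial.transform import Rotation as R
def cap(n,fn=None):
    o=env.get_obs(); c=env.capture(n); p=np.array(c["pixels"])
    if n=="wrist":
        T=np.eye(4);T[:3,:3]=R.from_rotvec(o["orientation"]).as_matrix();T[:3,3]=o["position"]
        c["T"]=T@np.array(c["mount"])
    else: c["T"]=np.array(c["cam_to_world"])
    if fn: cv2.imwrite("pics/"+fn,p[:,:,::-1])
    c["pixels"]=p
    return c
def ray(c,u,v):
    d=np.array([(u-c["cx"])/c["fx"],-(v-c["cy"])/c["fy"],-1.]); return c["T"][:3,3],c["T"][:3,:3]@d
def onz(c,u,v,z):
    o,d=ray(c,u,v); return o+d*(z-o[2])/d[2]
def proj(c,P):
    q=np.linalg.inv(c["T"])@np.r_[P,1]; return c["cx"]-c["fx"]*q[0]/q[2], c["cy"]+c["fy"]*q[1]/q[2]
def tri(c1,p1,c2,p2):
    o1,d1=ray(c1,*p1);o2,d2=ray(c2,*p2)
    s=np.linalg.lstsq(np.c_[d1,-d2],o2-o1,rcond=None)[0]
    a=o1+s[0]*d1;b=o2+s[1]*d2
    return (a+b)/2,np.linalg.norm(a-b)
E
python3 - <<'E'
from h import *
cs={n:cap(n) for n in("top","side","wrist")}
pickle.dump(cs,open("c0.pkl","wb"))
for n,c in cs.items(): print(n,[k for k in c],c["fx"],c["cx"],c["cy"],c["T"].round(3).tolist())
cv2.imwrite("pics/top0.png",cv2.resize(cs["top"]["pixels"][:,:,::-1],(800,600)))
cv2.imwrite("pics/side0.png",cv2.resize(cs["side"]["pixels"][:,:,::-1],(800,600)))
print(env.get_obs())
E
```

```text
top ['pixels', 'fx', 'fy', 'cx', 'cy', 'cam_to_world', 'T'] 419.43531270968754 253.80068308678 192.33306431058455 [[0.003, 0.98, -0.197, 0.328], [-1.0, 0.002, -0.004, 0.013], [-0.003, 0.197, 0.98, 1.42], [0.0, 0.0, 0.0, 1.0]]
side ['pixels', 'fx', 'fy', 'cx', 'cy', 'cam_to_world', 'T'] 490.9610335709555 257.7518178845108 194.99179882253077 [[0.949, 0.232, -0.212, 0.289], [-0.314, 0.724, -0.614, -0.815], [0.011, 0.649, 0.76, 1.143], [0.0, 0.0, 0.0, 1.0]]
wrist ['pixels', 'fx', 'fy', 'cx', 'cy', 'mount', 'T'] 346.07306782373826 256.9847276981903 192.74205672366523 [[0.287, 0.909, 0.302, 0.257], [-0.958, 0.273, 0.088, -0.575], [-0.002, -0.315, 0.949, 0.372], [0.0, 0.0, 0.0, 1.0]]
{'time': 0.15, 'joint_positions': array([-1.34971510e+00,  3.08841523e-01,  1.63488458e+00, -1.41639998e-05,
        1.19968641e+00, -6.96774272e-02]), 'qvel': array([-3.57088507e-04, -1.74909856e-03, -3.17650249e-03, -2.58099345e-03,
        3.68009962e-06,  8.07894391e-04]), 'tau': array([-4.98067802e-04, -4.15803266e+01, -2.77147204e+01, -1.58182283e-04,
        6.02644432e-03, -8.21551083e-06]), 'position': array([ 0.1790172 , -0.59814616,  0.2302927 ]), 'orientation': array([-3.10665638e+00, -4.54860764e-01,  2.36727238e-04]), 'force': array([ 0.90557319,  0.28775934, -0.33634718]), 'ft_torque': array([-0.01653589, -0.00799585, -0.02593166]), 'grasp_force': 0.0, 'grip_width': 0.08534788680336562}
```

View pics/top0.png

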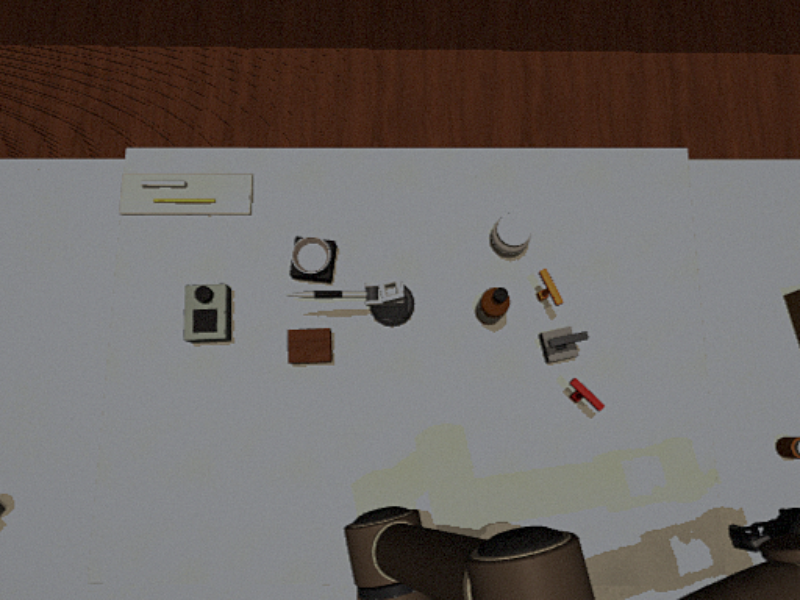

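View pics/side0.png

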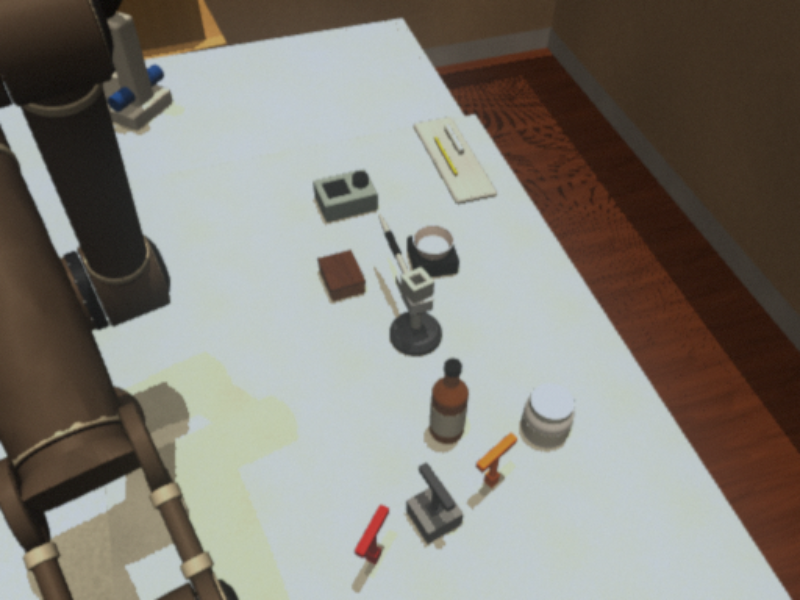

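The top view (800x600 px) shows the socket at (391,290), rod tip (289,295), sleeve (328,295), dish (312,255), key bar (548..588,340), bottle (495,300) and tub (512,232). The side view shows the socket at (417,281), dish (434,242) and dark key bar from (425,467) to (448,506). The orange and red look-alikes stand on either side of the key.

```bash
python3 - <<'E'
from h import *
cs=pickle.load(open("c0.pkl","rb"));t=cs["top"];s=cs["side"];k=1.5625
hsv=cv2.cvtColor(t["pixels"],cv2.COLOR_RGB2HSV)
pts={"sock":((391,289),(418,280)),"dish":((312,255),(434,242)),"sleeve":((328,295),(394,244)),"tip":((288,295),(381,218)),
"barA":((548,344),(427,468)),"barB":((587,336),(447,503)),"bottle":((501,295),(453,368)),"tub":((514,228),(553,402))}
for n,(a,b) in pts.items():
    P,e=tri(t,np.array(a)/k,s,np.array(b)/k); print(n,P.round(4),round(e,4))
print("sock",onz(t,391/k,289/k,.16).round(4),onz(s,418/k,280/k,.16).round(4))
print("base",onz(t,392/k,305/k,.02).round(4),onz(s,416/k,334/k,.02).round(4))
print("dish",onz(t,312/k,255/k,.066).round(4),onz(s,434/k,242/k,.066).round(4))
print("block top", onz(t,560/k,345/k,.04).round(4))
E
```

```text
sock [0.606  0.0291 0.1552] 0.0034
dish [0.702  0.2008 0.0567] 0.0032
sleeve [0.6019 0.1568 0.1228] 0.0063
tip [0.6025 0.239  0.116 ] 0.005
barA [ 0.5085 -0.29    0.0967] 0.0099
barB [ 0.5172 -0.363   0.1187] 0.0006
bottle [ 0.5888 -0.1835  0.1819] 0.0035
tub [ 0.755  -0.2315  0.0795] 0.0009
sock [0.6032 0.0292 0.16  ] [0.6062 0.0251 0.16  ]
base [0.5983 0.0287 0.02  ] [0.6033 0.017  0.02  ]
dish [0.6978 0.1997 0.066 ] [0.7001 0.1922 0.066 ]
block top [ 0.509  -0.3276  0.04  ]
```

Emit:
servo_tool([
  [[0, 0, -0.12], [0, 0, -0.95], 1],
  [[0, 0, -0.12], [0, 0, -0.95], 1],
  [[0, 0, -0.12], [0, 0, -0.95], 1],
  [[0, 0, -0.12], [0, 0, -0.95], 1],
  [[0, 0, -0.12], [0, 0, -0.95], 1],
  [[0, 0, -0.12], [0, 0, -0.95], 1],
  [[0, 0, -0.12], [0, 0, -0.95], 1],
  [[0, 0, -0.12], [0, 0, -0.95], 1],
  [[0, 0, -0.12], [0, 0, -0.95], 1],
  [[0, 0, -0.12], [0, 0, -0.95], 1],
  [[0, 0, -0.12], [0, 0, -0.95], 1],
  [[0, 0, -0.12], [0, 0, -0.95], 1],
  [[0, 0, -0.12], [0, 0, -0.8], 1],
])

```text
time: 1.78
position: [0.1791, -0.5985, 0.3089]
orientation: [-2.22, -2.221, -0.001]
force: [-0.9, -0.4, -0.1]
grip_width: 0.0855
grasp_force: 0.0
```

Emit:
servo_tool([
  [[0.82, 0.55, 0], [0, 0, 0], 1],
  [[0.82, 0.55, 0], [0, 0, 0], 1],
  [[0.82, 0.55, 0], [0, 0, 0], 1],
  [[0.82, 0.55, 0], [0, 0, 0], 1],
  [[0.82, 0.55, 0], [0, 0, 0], 1],
  [[0.82, 0.55, 0], [0, 0, 0], 1],
  [[0.82, 0.55, 0], [0, 0, 0], 1],
  [[0.82, 0.55, 0], [0, 0, 0], 1],
  [[0.82, 0.55, 0], [0, 0, 0], 1],
  [[0.82, 0.55, 0], [0, 0, 0], 1],
  [[0.82, 0.55, 0], [0, 0, 0], 1],
  [[0.82, 0.55, 0], [0, 0, 0], 1],
  [[0.82, 0.55, 0], [0, 0, 0], 1],
  [[0.82, 0.55, 0], [0, 0, 0], 1],
  [[0.82, 0.55, 0], [0, 0, 0], 1],
  [[0.82, 0.55, 0], [0, 0, 0], 1],
  [[0, 0, 0], [0, 0, 0], 1],
])

```text
time: 3.9
position: [0.6216, 0.0591, 0.3083]
orientation: [-2.219, -2.222, -0.0]
force: [0.0, -0.1, -0.3]
grip_width: 0.0856
grasp_force: 0.0
```

```bash
python3 - <<'E'
from h import *
c=cap("wrist","w1.png"); pickle.dump(c,open("w1.pkl","wb"))
o=env.get_obs();print(o["time"],o["position"],R.from_rotvec(o["orientation"]).as_matrix().round(3).tolist(),o["joint_positions"].round(2))
E
```

```text
3.95 [0.62069891 0.05735763 0.30827001] [[-0.0, 1.0, -0.002], [1.0, 0.0, -0.0], [-0.0, -0.002, -1.0]] [ 0.02  0.25  1.55 -0.    1.34  0.02]
```

View pics/w1.png

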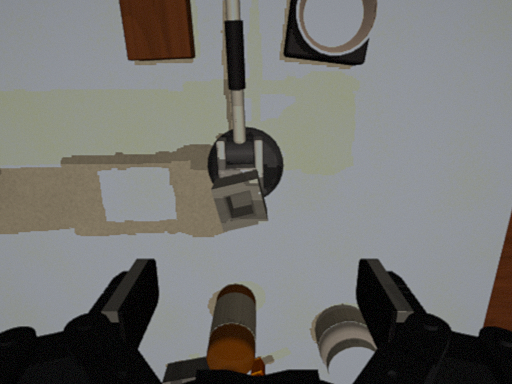

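The wrist view shows the socket mouth at (240,204), base (246,162), sleeve from (234,22) to (237,89), and the dish rim cut off at the top near (337,14).

```bash
python3 - <<'E'
from h import *
c=pickle.load(open("w1.pkl","rb"));cs=pickle.load(open("c0.pkl","rb"));t=cs["top"];k=1.5625
hsv=cv2.cvtColor(c["pixels"],cv2.COLOR_RGB2HSV)
print("sock",onz(c,240,204,.16).round(4)," base",onz(c,246,162,.015).round(4))
print("dish",onz(c,337,14,.066).round(4), "rim L/R",onz(c,297,14,.066).round(4),onz(c,377,14,.066).round(4))
for z in(.115,.125,.135):
  a=onz(c,234,22,z);b=onz(c,237,89,z);print(z,a.round(4),b.round(4),np.linalg.norm(a-b).round(4),(a+b)[:2]/2)
for z in(.115,.125,.135,.145): print("tip top",z,onz(t,288/k,295/k,z).round(4))
# sleeve in top by darkness
g=t["pixels"].max(2)[180:196,180:240]; m=g<45; r=np.argwhere(m); print("sleeve px cols",r.min(0)+[180,180],r.max(0)+[180,180],len(r))
E
```

```text
sock [0.6066 0.0337 0.16  ]  base [0.6074 0.038  0.015 ]
dish [0.701  0.2012 0.066 ] rim L/R [0.6611 0.2012 0.066 ] [0.7409 0.2013 0.066 ]
0.115 [0.6012 0.1869 0.115 ] [0.6029 0.1307 0.115 ] 0.0563 [0.60202745 0.15879649]
0.125 [0.6018 0.1855 0.125 ] [0.6035 0.1309 0.125 ] 0.0546 [0.60261785 0.15823552]
0.135 [0.6024 0.1841 0.135 ] [0.604  0.1312 0.135 ] 0.0529 [0.60320825 0.15767455]
tip top 0.115 [0.6001 0.2394 0.115 ]
tip top 0.125 [0.598  0.2377 0.125 ]
tip top 0.135 [0.5959 0.2359 0.135 ]
tip top 0.145 [0.5938 0.2342 0.145 ]
sleeve px cols [180 201] [195 239] 97
```

Emit:
servo_tool([
  [[0.67, -0.12, 0.3], [0, 0, 0], 0.6],
  [[0.67, -0.12, 0.5], [0, 0, 0], 0.6],
  [[0.67, -0.12, 0.7], [0, 0, 0], 0.6],
  [[0, 0, 0.8], [0, 0, 0], 0.6],
  [[0, 0, 0.8], [0, 0, 0], 0.6],
  [[0, 0, 0.7], [0, 0, 0], 0.6],
  [[0, 0, 0.34], [0, 0, 0], 0.6],
  [[0, 0, 0], [0, 0, 0], 0.6],
  [[0, 0, 0], [0, 0, 0], -1],
  [[0, 0, 0], [0, 0, 0], -1],
  [[0, 0, 0], [0, 0, 0], -1],
  [[0, 0, 0], [0, 0, 0], -1],
  [[0, 0, 0], [0, 0, 0], -1],
], force=25)

```text
time: 5.58
position: [0.6032, 0.157, 0.1029]
orientation: [2.223, 2.219, 0.001]
force: [-0.5, 0.2, 2.5]
grip_width: 0.0151
grasp_force: 24.3
```

Emit:
servo_tool([
  [[-0.005, 0.155, 0], [0, 0, 0.58], -1],
  [[-0.005, 0.155, 0], [0, 0, 0.58], -1],
  [[-0.005, 0.155, 0], [0, 0, 0.58], -1],
  [[-0.005, 0.155, 0], [0, 0, 0.58], -1],
  [[-0.005, 0.155, 0], [0, 0, 0.58], -1],
  [[-0.005, 0.155, 0], [0, 0, 0.58], -1],
  [[-0.005, 0.155, 0], [0, 0, 0.58], -1],
  [[-0.005, 0.155, 0], [0, 0, 0.58], -1],
  [[-0.005, 0.155, 0], [0, 0, 0.58], -1],
  [[0, 0, 0], [0, 0, 0], -1],
])

```text
time: 6.82
position: [0.6703, 0.1393, 0.1024]
orientation: [-2.74, -1.535, -0.005]
force: [1.2, 5.0, 1.3]
grip_width: 0.0155
grasp_force: 24.2
```

```bash
python3 - <<'E'
from h import *
o=env.get_obs();print(o["position"],R.from_rotvec(o["orientation"]).as_matrix().round(3).tolist(),o["force"],o["ft_torque"],o["grip_width"])
c=cap("wrist","w2.png"); pickle.dump(c,open("w2.pkl","wb"))
E
```

```text
[0.67025519 0.13933872 0.10244739] [[0.522, 0.853, 0.002], [0.853, -0.522, 0.003], [0.003, 0.0, -1.0]] [1.15789765 4.95704051 1.31946638] [ 0.69906213 -0.0946066   0.01324146] 0.01547440982987079
```

View pics/w2.png

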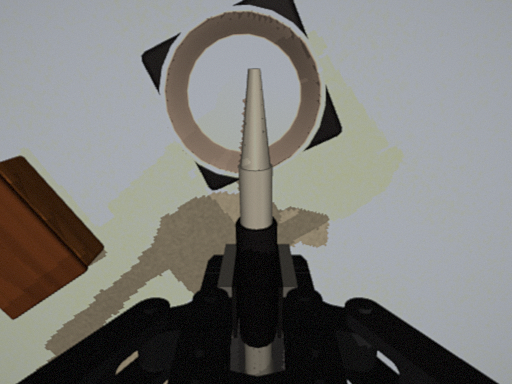

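The tip is at (254,69) and the dish rim spans u 165..326 and v 10..175, so its centre is near (245.5,92).

```bash
python3 - <<'E'
from h import *
c=pickle.load(open("w2.pkl","rb"))
S=np.array([.605,.032])
b=np.array([onz(c,u,v,.066)[:2] for u,v in[(165,92),(326,92),(245.5,10)]])
D=cv2.fitEllipse  # unused
D=(b[0]+b[1])/2;print("dish",D,np.linalg.norm(b[0]-b[1]),"top",np.linalg.norm(b[2]-D),"az",np.degrees(np.arctan2(*(D-S)[::-1])),np.linalg.norm(D-S))
o=env.get_obs()["position"][:2];print("grip az",np.degrees(np.arctan2(*(o-S)[::-1])),np.linalg.norm(o-S))
for z in(.11,.12,.13,.14,.15):
  p=onz(c,254,69,z)[:2];q=onz(c,256.5,170,z)[:2];print(z,p,np.linalg.norm(p-S),"az",np.degrees(np.arctan2(*(p-S)[::-1])),"rod dir",np.degrees(np.arctan2(*(p-q)[::-1])))
E
```

```text
dish [0.70438123 0.20598863] 0.07964747534979677 top 0.0363927797319018 az 60.26526046207304 0.2003713370525848
grip az 58.69983989121645 0.12563342930485055
0.11 [0.7132729  0.21174069] 0.209832641581766 az 58.93591668948797 rod dir 59.91438491974667
0.12 [0.71320246 0.21147144] 0.20956566773200608 az 58.91442844533197 rod dir 59.91438491974664
0.13 [0.71313202 0.21120218] 0.2092987234339975 az 58.89288538495985 rod dir 59.91438491974659
0.14 [0.71306158 0.21093293] 0.20903180880095765 az 58.87128730446521 rod dir 59.91438491974651
0.15 [0.71299114 0.21066367] 0.20876492394667015 az 58.8496339989614 rod dir 59.91438491974667
```

Emit:
servo_tool([
  [[0, -0.04, 0], [0, 0, -0.13], -1],
  [[0, -0.04, 0], [0, 0, -0.13], -1],
  [[0, 0, 0], [0, 0, 0], -1],
])

```text
time: 7.25
position: [0.6684, 0.1403, 0.1026]
orientation: [2.717, 1.573, 0.01]
force: [4.6, 2.6, -1.5]
grip_width: 0.0149
grasp_force: 24.4
```

```bash
cat > rel.py <<'E'
from h import *
from sys import argv
c=cap("wrist",argv[1]);p=c["pixels"]
o=env.get_obs();print(o["position"],o["force"])
hsv=cv2.cvtColor(p,cv2.COLOR_RGB2HSV)
for v in(75,92,110,130,150): 
  print(v,[int(x) for x in p[v,150:340:1].sum(1)//3][::2])
E
python3 rel.py w3.png
```

```text
[0.66839817 0.14031226 0.10264071] [ 4.9969473   3.08932179 -2.71585072]
75 [169, 169, 168, 174, 64, 11, 24, 27, 23, 55, 175, 171, 151, 100, 99, 96, 94, 90, 92, 92, 91, 90, 91, 122, 172, 169, 170, 171, 170, 171, 167, 171, 170, 170, 169, 169, 170, 171, 170, 170, 170, 169, 169, 170, 169, 171, 170, 171, 169, 171, 134, 90, 125, 148, 159, 149, 129, 128, 173, 172, 172, 169, 170, 169, 172, 170, 169, 171, 168, 170, 171, 170, 172, 170, 170, 170, 174, 152, 75, 76, 74, 81, 73, 77, 78, 81, 81, 80, 104, 166, 164, 162, 159, 162, 163]
92 [170, 168, 168, 169, 169, 170, 171, 175, 68, 154, 172, 162, 102, 104, 101, 99, 96, 97, 95, 95, 98, 98, 133, 172, 171, 171, 171, 171, 171, 170, 171, 169, 169, 171, 171, 166, 172, 169, 169, 168, 171, 169, 169, 169, 169, 170, 170, 168, 170, 158, 80, 118, 135, 156, 159, 150, 141, 115, 141, 171, 170, 171, 170, 171, 171, 172, 171, 170, 170, 169, 170, 170, 170, 169, 170, 169, 169, 172, 165, 94, 80, 83, 79, 82, 83, 84, 85, 85, 84, 143, 165, 166, 120, 166, 163]
110 [172, 172, 169, 170, 171, 170, 170, 171, 172, 172, 170, 171, 160, 107, 111, 108, 107, 103, 104, 101, 102, 102,
[... 588 characters left out ...]
, 110, 74, 107, 119, 135, 150, 159, 160, 152, 147, 127, 112, 86, 173, 169, 170, 169, 167, 170, 169, 168, 169, 168, 168, 166, 146, 103, 99, 97, 96, 97, 98, 97, 97, 98, 98, 100, 128, 165, 171, 135, 21, 22, 22, 21, 25, 23, 23]
150 [169, 171, 171, 170, 169, 172, 172, 165, 166, 164, 164, 165, 164, 163, 161, 160, 164, 166, 161, 162, 163, 165, 170, 165, 119, 113, 114, 115, 115, 111, 111, 112, 113, 110, 108, 111, 110, 109, 114, 112, 115, 116, 114, 113, 122, 133, 111, 65, 103, 117, 125, 138, 150, 158, 158, 152, 143, 131, 117, 104, 70, 111, 108, 110, 108, 108, 110, 106, 108, 106, 107, 105, 105, 108, 108, 105, 113, 154, 170, 167, 134, 74, 152, 166, 164, 162, 161, 159, 161, 163, 161, 164, 166, 163, 161]
```

View pics/w3.png

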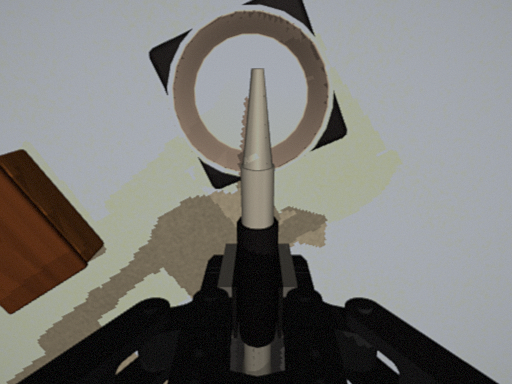

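Emit:
servo_tool([
  [[0, -0.05, 0], [0, 0, -0.13], -1],
  [[0, -0.04, 0], [0, 0, -0.1], -1],
  [[0, 0, 0], [0, 0, 0], -1],
])

```text
time: 7.68
position: [0.6649, 0.1422, 0.1028]
orientation: [2.696, 1.606, 0.01]
force: [7.0, 2.4, -2.1]
grip_width: 0.015
grasp_force: 24.5
```

```bash
python3 - <<'E'
from h import *
c=cap("wrist","w4.png");p=c["pixels"].astype(int).sum(2)//3
for v in(75,92,110): 
  r=p[v]; e=np.where(np.abs(np.diff(r))>25)[0]; print(v,e[(e>150)&(e<345)])
print(env.get_obs()["force"],env.get_obs()["position"])
E
```

```text
75 [168 169 179 180 185 186 206 207 247 248 262 263 314 315 337 338]
92 [175 176 177 178 179 184 203 204 246 247 263 264 316 317 338 339]
110 [186 206 207 240 241 265 266 314 336 337 341 342 343]
[ 5.9373274   2.26603569 -2.06854594] [0.66490029 0.14224287 0.10277326]
```

Emit:
servo_tool([
  [[0, 0.055, 0], [0, 0, 0.15], -1],
  [[0, 0.055, 0], [0, 0, 0.13], -1],
  [[0, 0, 0], [0, 0, 0], -1],
])

```text
time: 8.1
position: [0.6673, 0.1409, 0.1027]
orientation: [-2.722, -1.567, -0.004]
force: [0.8, 5.0, 0.9]
grip_width: 0.0152
grasp_force: 25.3
```

```bash
python3 - <<'E'
from h import *
c=cap("wrist","w5.png");p=c["pixels"].astype(int).sum(2)//3
for v in(75,92,110): 
  r=p[v]; e=np.where(np.abs(np.diff(r))>25)[0]; print(v,e[(e>150)&(e<345)])
print(env.get_obs()["force"],env.get_obs()["position"])
E
```

```text
75 [158 159 160 169 170 171 176 177 197 198 245 246 259 260 306 307 327 328]
92 [167 168 169 170 174 175 195 196 243 244 261 262 308 309 329 330 334 335
 336 337]
110 [176 198 199 240 263 306 327 332 333 334 341 342 343]
[0.24947225 4.58989114 2.19324185] [0.66728148 0.14087384 0.10268524]
```

Emit:
servo_tool([
  [[0, 0, 0], [0, 0, 0], 0.5],
  [[0, 0, 0], [0, 0, 0], 0.5],
  [[0, 0, 0], [0, 0, 0], 0.5],
  [[0, 0, -0.4], [0, 0, 0], 0.5],
  [[0, 0, -0.7], [0, 0, 0], 0.5],
  [[0, 0, -0.8], [0, 0, -0.95], 0.5],
  [[0, 0, -0.8], [0, 0, -0.95], 0.5],
  [[0, 0, -0.8], [0, 0, -0.95], 0.5],
  [[0, 0, -0.8], [0, 0, -0.95], 0.5],
  [[0, 0, -0.7], [0, 0, -0.95], 0.5],
  [[0, 0, 0], [0, 0, -0.95], 0.5],
  [[0, 0, 0], [0, 0, -0.95], 0.5],
])

```text
time: 9.65
position: [0.6672, 0.1393, 0.3554]
orientation: [2.02, 2.402, 0.004]
force: [0.2, -0.0, 0.5]
grip_width: 0.0639
grasp_force: 0.0
```

Emit:
servo_tool([
  [[-0.83, -0.4, 0], [0, 0, 0], 0.5],
  [[-0.83, -0.4, 0], [0, 0, 0], 0.5],
  [[-0.83, -0.4, 0], [0, 0, 0], 0.5],
  [[-0.83, -0.4, 0], [0, 0, 0], 0.5],
  [[-0.83, -0.4, 0], [0, 0, 0], 0.5],
  [[-0.83, -0.4, 0], [0, 0, 0], 0.5],
  [[-0.83, -0.4, 0], [0, 0, 0], 0.5],
  [[-0.83, -0.4, 0], [0, 0, 0], 0.5],
  [[-0.83, -0.4, 0], [0, 0, 0], 0.5],
  [[-0.83, -0.4, 0], [0, 0, 0], 0.5],
  [[-0.83, -0.4, 0], [0, 0, 0], 0.5],
  [[-0.83, -0.4, 0], [0, 0, 0], 0.5],
  [[0, 0, 0], [0, 0, 0], 0.5],
])

```text
time: 11.28
position: [0.5126, -0.3952, 0.3536]
orientation: [2.03, 2.395, -0.002]
force: [1.1, -0.2, -0.5]
grip_width: 0.0644
grasp_force: 0.0
```

```bash
python3 - <<'E'
from h import *
c=cap("wrist","k1.png"); pickle.dump(c,open("k1.pkl","wb"))
o=env.get_obs();print(o["time"],o["position"],R.from_rotvec(o["orientation"]).as_matrix().round(3).tolist(),o["joint_positions"].round(2))
E
```

```text
11.325 [ 0.51340267 -0.3932449   0.35351904] [[-0.166, 0.986, 0.001], [0.986, 0.166, -0.001], [-0.001, 0.001, -1.0]] [-0.72  0.27  1.44  0.    1.43 -0.89]
```

View pics/k1.png

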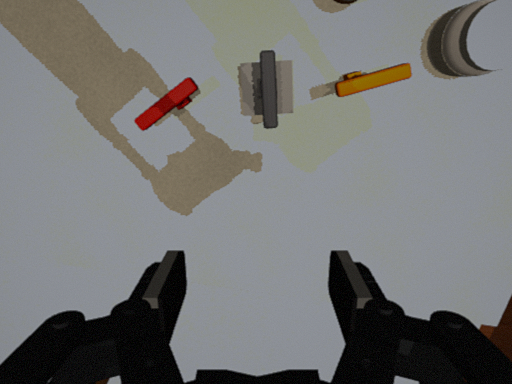

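The dark key's bar runs from (267.5,51) to (270,127) on its block centred near (266,88). The red key is at (166,104) and the orange one at (374,79).

```bash
python3 - <<'E'
from h import *
c=pickle.load(open("k1.pkl","rb"));T=c["T"]
p=c["pixels"].astype(int).sum(2)//3
for v in(60,115):print(v,p[v,250:290])
a=onz(c,267.5,51,.114);b=onz(c,270,127,.114)
print(a,b,np.linalg.norm(a-b),(a+b)/2,np.degrees(np.arctan2(*(a-b)[:2][::-1])))
for n,u,v in(("r",166,104),("o",374,79),("o2",340,90),("bottle",336,3)):print(n,onz(c,u,v,.1))
o=env.get_obs();Rm=R.from_rotvec(o["orientation"]).as_matrix()
m=(a+b)/2; print(Rm.T@(np.r_[m[:2],.09]-o["position"])/.05)
E
```

```text
60 [138 140 139 139 139 137 141 147 149 125  65  46  61  71  67  62  65  69
  67  65  64  67  64  56  48 102 132 134 131 127 124 126 131 130 126 125
 126 121 122 122]
115 [116 110 113 109  99  98 104 100 102 104 105 106  79  39  47  57  58  55
  61  65  61  60  59  64  64  54  50 112 144 148 142 137 140 146 144 140
 140 141 139 139]
[ 0.50583981 -0.28802296  0.114     ] [ 0.52193353 -0.36332014  0.114     ] 0.07699787940795305 [ 0.51388667 -0.32567155  0.114     ] 102.06464126141123
r [ 0.40461296 -0.3592159   0.1       ]
o [ 0.62486621 -0.29573724  0.1       ]
o2 [ 0.59124982 -0.3129503   0.1       ]
bottle [ 0.56689938 -0.2309719   0.1       ]
[1.3348948  0.22810771 5.26967677]
```

Emit:
servo_tool([
  [[0.67, 0.11, 0.3], [0, 0, -0.41], 0.3],
  [[0.66, 0.07, 0.6], [0, 0, 0], 0.3],
  [[0, 0, 0.9], [0, 0, 0], 0.3],
  [[0, 0, 0.9], [0, 0, 0], 0.3],
  [[0, 0, 0.9], [0, 0, 0], 0.3],
  [[0, 0, 0.9], [0, 0, 0], 0.3],
  [[0, 0, 0.5], [0, 0, 0], 0.3],
  [[0, 0, 0.3], [0, 0, 0], 0.3],
  [[0, 0, 0], [0, 0, 0], 0.3],
  [[0, 0, 0], [0, 0, 0], -1],
  [[0, 0, 0], [0, 0, 0], -1],
  [[0, 0, 0], [0, 0, 0], -1],
  [[0, 0, 0], [0, 0, 0], -1],
], force=70)

```text
time: 12.95
position: [0.5117, -0.3258, 0.0891]
orientation: [1.972, 2.441, 0.001]
force: [-0.0, 1.0, 6.9]
grip_width: 0.0146
grasp_force: 69.5
```

Emit:
servo_tool([
  [[0, 0, -0.15], [0, 0, 0], -1],
  [[0, 0, -0.25], [0, 0, 0], -1],
  [[0, 0, -0.4], [0, 0, 0], -1],
  [[0, 0, -0.8], [0, 0, 0], -1],
  [[0, 0, -0.9], [0, 0, 0], -1],
  [[0, 0, -0.9], [0, 0, 0], -1],
  [[0, 0, -0.9], [0, 0, 0], -1],
  [[0, 0, -0.5], [0, 0, 0], -1],
  [[0.72, 0.35, 0], [0, 0, 0], -1],
  [[0.72, 0.35, 0], [0, 0, 0], -1],
  [[0.72, 0.35, 0], [0, 0, 0], -1],
  [[0.72, 0.35, 0], [0, 0, 0], -1],
  [[0.72, 0.35, 0], [0, 0, 0], -1],
  [[0.72, 0.35, 0], [0, 0, 0], -1],
  [[0.72, 0.35, 0], [0, 0, 0.93], -1],
  [[0, 0, 0], [0, 0, 0.93], -1],
  [[0, 0, 0], [0, 0, 0.93], -1],
  [[0, 0, 0], [0, 0, 0.93], -1],
  [[0, 0, 0], [0, 0, 0.93], -1],
  [[0, 0, 0], [0, 0, 0], -1],
])

```text
time: 15.45
position: [0.5759, -0.0531, 0.3281]
orientation: [-2.503, -1.897, 0.003]
force: [1.1, -0.3, -1.9]
grip_width: 0.0147
grasp_force: 68.7
```

```bash
python3 - <<'E'
from h import *
c=cap("wrist"); t=cap("top");s=cap("side");pickle.dump((c,t,s),open("s1.pkl","wb"))
w=c["pixels"][:,:,::-1]; cv2.imwrite("pics/s1.png",cv2.resize(w,(800,600),interpolation=cv2.INTER_CUBIC))
o=env.get_obs();print(o["time"],o["position"],R.from_rotvec(o["orientation"]).as_matrix().round(3).tolist(),o["joint_positions"].round(2),o["grip_width"],o["force"])
E
```

```text
15.6 [ 0.57648798 -0.05297187  0.32769648] [[0.27, 0.963, -0.001], [0.963, -0.27, -0.0], [-0.0, -0.001, -1.0]] [-0.17  0.15  1.64 -0.    1.36  0.11] 0.01469175187271536 [-0.45281056  0.57572106 -2.29105626]
```

View pics/s1.png

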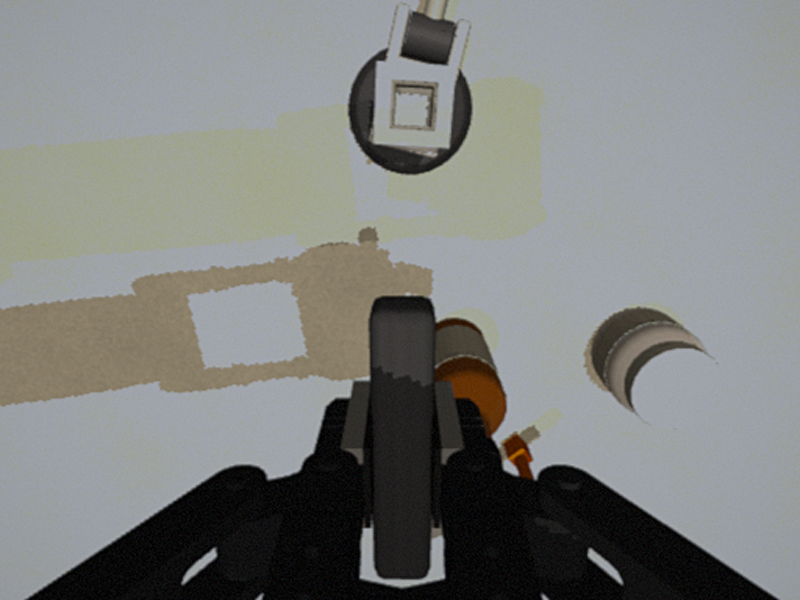

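The nut top's corners are (377,60), (456,66), (450,149) and (373,143) at 800x600, so the socket centre is about (414,105), turned some 3-4° clockwise. The held bar's ends are at (402,298) and (402,577).

```bash
python3 - <<'E'
from h import *
c,t,s=pickle.load(open("s1.pkl","rb"));k=1.5625
o=env.get_obs();Rm=R.from_rotvec(o["orientation"]).as_matrix();P=o["position"]
for x in(.04,-.04): print("bar end pred",np.array(proj(c,P+Rm@[x,0,-.027]))*k)
for x in(402,298),(402,577): print("bar end meas tool xy",Rm.T@(onz(c,x[0]/k,x[1]/k,P[2]+.027)-P))
q=np.array([(377,60),(456,66),(450,149),(373,143)])/k
Q=np.array([onz(c,*x,.16) for x in q]);print(Q.round(4),[np.linalg.norm(Q[i]-Q[i-1]).round(4) for i in range(4)])
m=onz(c,414.3/k,105/k,.16);print("nut",Q.mean(0),"mouth",m)
d=Rm.T@(m-P)/.05;print("units",d)
# angle of nut edges in tool frame
L=(Rm.T@(Q-P).T).T
for i,j in((0,1),(3,2)):print(np.degrees(np.arctan2((L[j]-L[i])[0],(L[j]-L[i])[1])))
for i,j in((3,0),(2,1)):print(np.degrees(np.arctan2(-(L[j]-L[i])[1],(L[j]-L[i])[0])))
E
```

```text
bar end pred [403.39781086 312.87430364]
bar end pred [402.92573216 590.05018525]
bar end meas tool xy [ 0.04353117 -0.00031774 -0.02702088]
bar end meas tool xy [-0.03551589 -0.0002553  -0.02698271]
[[0.5934 0.0581 0.16  ]
 [0.6327 0.0441 0.16  ]
 [0.6194 0.004  0.16  ]
 [0.5795 0.0185 0.16  ]] [np.float64(0.042), np.float64(0.0417), np.float64(0.0422), np.float64(0.0425)]
nut [0.60626116 0.031192   0.16      ] mouth [0.60647511 0.03136856 0.16      ]
units [1.78773049 0.1235209  3.35300172]
-3.971075706524132
-4.251335049529501
-3.794144723731075
-2.645292362895309
```

```bash
python3 - <<'E'
from h import *
c,t,s=pickle.load(open("s1.pkl","rb"));kc=pickle.load(open("k1.pkl","rb"))
g=c["pixels"].astype(int).sum(2)//3; kk=kc["pixels"].astype(int).sum(2)//3
print("s1 col257 near",list(zip(range(184,206),g[184:206,257]))); print("far",list(zip(range(355,376),g[355:376,257])))
print("k1 near",list(zip(range(120,135),kk[120:135,270])));print("far",list(zip(range(42,62),kk[42:62,267])))
# nut/mouth via bright mask
m=(g[20:120,200:330]>185).astype(np.uint8); n,l,st,ce=cv2.connectedComponentsWithStats(m); print(st[:6].tolist(),ce[:6].round(1).tolist())
h=g[30:100,225:305]; 
for v in(67,):print(v,list(zip(range(228,302),g[v,228:302])))
print("col265",list(zip(range(30,104),g[30:104,265])))
E
```

```text
s1 col257 near [(184, np.int64(125)), (185, np.int64(125)), (186, np.int64(124)), (187, np.int64(126)), (188, np.int64(125)), (189, np.int64(65)), (190, np.int64(20)), (191, np.int64(19)), (192, np.int64(22)), (193, np.int64(24)), (194, np.int64(17)), (195, np.int64(20)), (196, np.int64(25)), (197, np.int64(27)), (198, np.int64(28)), (199, np.int64(37)), (200, np.int64(43)), (201, np.int64(51)), (202, np.int64(48)), (203, np.int64(54)), (204, np.int64(56)), (205, np.int64(53))]
far [(355, np.int64(32)), (356, np.int64(33)), (357, np.int64(27)), (358, np.int64(32)), (359, np.int64(28)), (360, np.int64(30)), (361, np.int64(31)), (362, np.int64(28)), (363, np.int64(25)), (364, np.int64(26)), (365, np.int64(31)), (366, np.int64(33)), (367, np.int64(27)), (368, np.int64(31)), (369, np.int64(19)), (370, np.int64(63)), (371, np.int64(148)), (372, np.int64(163)), (373, np.int64(162)), (374, np.int64(162)), (375, np.int64(137))]
k1 near [(120, np.int64(63)), (121, np.int64(60)), (122, np.int64(63)), (123, np.int64(60)), (124, np.int64(65)), (125, np.int64(63)), (126, np.int64(55)), (127, np.i
[... 3070 characters left out ...]
t64(162)), (71, np.int64(163)), (72, np.int64(162)), (73, np.int64(160)), (74, np.int64(163)), (75, np.int64(162)), (76, np.int64(161)), (77, np.int64(161)), (78, np.int64(163)), (79, np.int64(162)), (80, np.int64(133)), (81, np.int64(125)), (82, np.int64(122)), (83, np.int64(154)), (84, np.int64(161)), (85, np.int64(162)), (86, np.int64(159)), (87, np.int64(160)), (88, np.int64(162)), (89, np.int64(158)), (90, np.int64(161)), (91, np.int64(162)), (92, np.int64(162)), (93, np.int64(144)), (94, np.int64(129)), (95, np.int64(113)), (96, np.int64(102)), (97, np.int64(85)), (98, np.int64(51)), (99, np.int64(36)), (100, np.int64(35)), (101, np.int64(38)), (102, np.int64(42)), (103, np.int64(40))]
```

Emit:
servo_tool([
  [[0.45, 0.03, 0], [0, 0, 0], -1],
  [[0.45, 0.03, 0], [0, 0, 0], -1],
  [[0.45, 0.03, 0], [0, 0, 0], -1],
  [[0.44, 0.02, 0.3], [0, 0, 0.6], -1],
  [[0, 0, 0.5], [0, 0, 0], -1],
  [[0, 0, 0.5], [0, 0, 0], -1],
  [[0, 0, 0.15], [0, 0, 0], -1],
  [[0, 0, 0], [0, 0, 0], -1],
  [[0, 0, 0], [0, 0, 0], -1],
])

```text
time: 16.73
position: [0.6076, 0.032, 0.2562]
orientation: [2.562, 1.816, 0.003]
force: [1.0, -0.1, -1.7]
grip_width: 0.0147
grasp_force: 68.6
```

```bash
python3 - <<'E'
from h import *
t=cap("top");s=cap("side")
a=s["pixels"][110:250,190:340,::-1]; b=t["pixels"][130:230,180:300,::-1]
cv2.imwrite("pics/v1.png",np.hstack([cv2.resize(a,(450,420),interpolation=3),cv2.resize(b,(350,420),interpolation=3)]))
o=env.get_obs();P=o["position"];Rm=R.from_rotvec(o["orientation"]).as_matrix();print(o["time"],P,Rm.round(3).tolist(),o["force"])
m=np.array([.6061,.0313,.16]);print((Rm.T@(m-P))*1000)
for n,z in(("foot",P[2]-.083),("sock",.16)):
  u,v=proj(s,np.r_[(P if n=="foot" else m)[:2],z]);print(n,"side crop px",(u-190)*3,(v-110)*3)
E
```

```text
16.825 [0.60750475 0.0318232  0.25630527] [[0.331, 0.944, 0.003], [0.944, -0.331, -0.0], [0.001, 0.003, -1.0]] [ 0.42445497  0.05432347 -2.67541554]
[-1.03808481 -1.39359508 96.30125553]
foot side crop px 231.87674975053955 192.05359337430053
sock side crop px 230.22505641676372 202.81955932917214
```

View pics/v1.png

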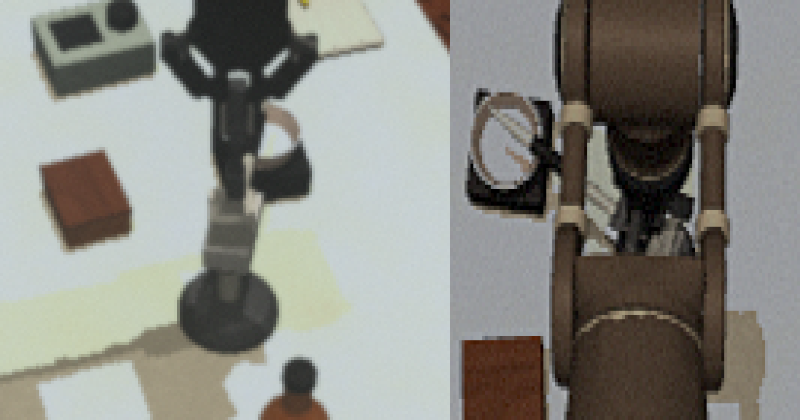

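In the side crop (left) the key foot at about (237,190) stands in line with the nut at about (236,215). Measured offset is 1.0-1.4 mm, so I correct it and lower slowly.

Emit:
servo_tool([
  [[-0.02, -0.025, 0.1], [0, 0, 0], -1],
  [[0, 0, 0.1], [0, 0, 0], -1],
  [[0, 0, 0.1], [0, 0, 0], -1],
  [[0, 0, 0.05], [0, 0, 0], -1],
  [[0, 0, 0.05], [0, 0, 0], -1],
  [[0, 0, 0.05], [0, 0, 0], -1],
  [[0, 0, 0], [0, 0, 0], -1],
])

```text
time: 17.7
position: [0.6049, 0.0314, 0.232]
orientation: [-2.563, -1.817, 0.001]
force: [-0.3, 0.4, -1.7]
grip_width: 0.015
grasp_force: 68.7
```

Emit:
servo_tool([
  [[0, 0, 0.08], [0, 0, 0], -1],
  [[0, 0, 0.08], [0, 0, 0], -1],
  [[0, 0, 0.08], [0, 0, 0], -1],
  [[0, 0, 0.06], [0, 0, 0], -1],
  [[0, 0, 0.04], [0, 0, 0], -1],
  [[0, 0, 0], [0, 0, 0], -1],
])

```text
time: 18.45
position: [0.6052, 0.0313, 0.2153]
orientation: [2.563, 1.817, 0.0]
force: [-0.5, 0.5, -2.2]
grip_width: 0.0146
grasp_force: 68.7
```

Emit:
servo_tool([
  [[0, 0, 0.03], [0, 0, 0], -1],
  [[0, 0, 0.02], [0, 0, 0], -1],
  [[0, 0, 0], [0, 0, 0], -1],
])

```text
time: 18.82
position: [0.6058, 0.0314, 0.215]
orientation: [2.562, 1.816, 0.002]
force: [-2.1, 0.0, 5.9]
grip_width: 0.0146
grasp_force: 69.9
```

Emit:
servo_tool([
  [[0, 0, -0.02], [0, 0, 0.6], -1],
  [[0, 0, 0], [0, 0, 0.8], -1],
  [[0, 0, 0], [0, 0, 0.8], -1],
  [[0, 0, 0], [0, 0, 0.8], -1],
  [[0, 0, 0], [0, 0, 0.8], -1],
  [[0, 0, 0], [0, 0, 0.8], -1],
  [[0, 0, 0], [0, 0, 0.8], -1],
  [[0, 0, 0], [0, 0, 0], -1],
])

```text
time: 19.82
position: [0.6058, 0.0321, 0.215]
orientation: [-2.967, -1.031, -0.004]
force: [-1.2, 2.0, 4.9]
grip_width: 0.0143
grasp_force: 69.5
```

```bash
python3 - <<'E'
from h import *
t=cap("top");s=cap("side");pickle.dump((t,s),open("a1.pkl","wb"))
o=env.get_obs();P=o["position"];Rm=R.from_rotvec(o["orientation"]).as_matrix();print(o["time"],P,Rm.round(3).tolist(),o["force"],o["ft_torque"])
a=s["pixels"][120:200,230:310,::-1]; b=t["pixels"][140:200,180:240,::-1]
cv2.imwrite("pics/v2.png",np.hstack([cv2.resize(a,(400,400),interpolation=3),cv2.resize(b,(400,400),interpolation=3)]))
E
```

```text
19.925 [0.6058223  0.03203279 0.21503142] [[0.785, 0.62, 0.002], [0.62, -0.785, 0.001], [0.002, 0.0, -1.0]] [-0.76166643  1.40831437  5.76330629] [0.56657724 0.1980925  0.03568333]
```

View pics/v2.png

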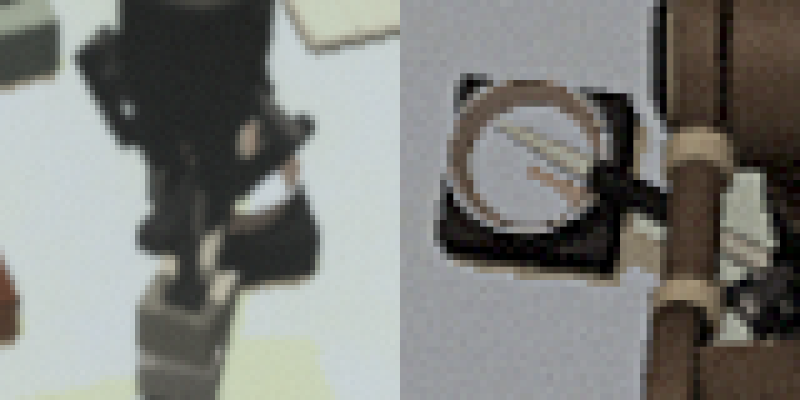

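The top crop (right) shows the needle tip at (493,123), which is full px (194.0,158.5), and its shadow tip on the dish floor at (527,170), which is (199.0,165.5). The rod is pointing over the dish's middle.

```bash
cat > tilt.py <<'E'
from h import *
S=np.array([.6058,.0315])
def tipP(th,az): r=.04+.17*np.cos(th); return np.r_[S+r*np.array([np.cos(az),np.sin(az)]),.115+.17*np.sin(th)]
def fit(c,px):  # th, az from one top pixel
    from scipy.optimize import least_squares
    return [least_squares(lambda x:np.array(proj(c,tipP(*x)))-px,[g,1.05 if px[1]<170 else 1.57]).x for g in(0.2,-.4)]
E
python3 - <<'E'
from tilt import *
cs=pickle.load(open("c0.pkl","rb"));t0=cs["top"];k=1.5625
t,s=pickle.load(open("a1.pkl","rb"))
for th in(.33,.2,.1,0,-.1,-.2,-.3,-.4): print(th,"top0",np.array(proj(t0,tipP(th,1.60))).round(1),"side0",np.array(proj(cs["side"],tipP(th,1.60))).round(1),"now",np.array(proj(t,tipP(th,1.05))).round(1), tipP(th,0)[2].round(3))
print("obs0",288/k,295/k,"side",381/k,218/k)
# brightness near tip for precise px
g=t["pixels"].astype(int).sum(2)//3
print(g[155:168,190:206])
D=[onz(t,180+(x-400)*.15,140+y*.15,.066) for x,y in((449,157),(603,157),(526,80),(526,235))];print("dish",np.mean(D,0),np.linalg.norm(D[0]-D[1]),np.linalg.norm(D[2]-D[3]))
for z0 in(.10,.115,.13,.145):
  A=onz(t0,288/k,295/k,z0);B=onz(t0,303/k,314/k,0);L=(A-B)/z0
  Q=onz(t,199.,165.5,.044);o,d=ray(t,194.,158.4)
  x=np.linalg.lstsq(np.c_[L,-d],o-Q,rcond=None)[0];print("shadow",z0,L.round(3),"tip z",(Q+x[0]*L)[2],np.linalg.norm(Q+x[0]*L-o-x[1]*d))
E
```

```text
0.33 top0 [183.7 185.2] side0 [242.7 127.9] now [193.4 151.8] 0.17
0.2 top0 [183.  186.7] side0 [242.2 132.1] now [192.9 152.9] 0.149
0.1 top0 [183.  187.8] side0 [242.  135.7] now [192.9 154.1] 0.132
0 top0 [183.7 188.9] side0 [241.9 139.6] now [193.5 155.4] 0.115
-0.1 top0 [184.8 190. ] side0 [242.1 143.9] now [194.5 157. ] 0.098
-0.2 top0 [186.5 191. ] side0 [242.5 148.4] now [195.8 158.8] 0.081
-0.3 top0 [188.5 192. ] side0 [243.  153.1] now [197.6 160.8] 0.065
-0.4 top0 [191.  192.9] side0 [243.6 158. ] now [199.7 162.9] 0.049
obs0 184.32 188.8 side 243.84 139.52
[[117  96  82  85  85  77  81  94  91  90  87  88  99  92  85  83]
 [ 96  77  84  81  86  83 116 156 162 165 165 168 162 151  97  78]
 [ 71  85  77  89 121 154 163 157 160 160 157 154 155 164 157 132]
 [ 80  78  89 134 151 152 151 151 152 152 157 154 154 156 159 157]
 [ 79  82 133 162 128 118 137 142 129 124 147 151 154 156 158 159]
 [ 73  98 145 163 157 157 128 125 144 151 131 131 145 152 154 156]
 [ 56 143 166 158 154 160 159 128 120 127 145 150 136 119 124 145]
 [ 85 148 160 154 158 151 154 158 158 129 104 130 149 156 148 127]
 [129 153 158 156 155 154 155 153 157 163 138 119 128 136 152 153]
 [129 152 158 152 151 152 152 157 158 149 153 161 120 108 124 148]
 [126 152 156 157 154 157 156 153 156 125 109 147 156 139 107 114]
 [104 151 157 156 156 151 150 160 155 131 125 119 114 146 158 130]
 [ 67 142 156 159 155 154 155 155 157 156 161 135 126 117 120  98]]
dish [0.69658874 0.20222544 0.066     ] 0.07717567142535378 0.08031816061209264
shadow 0.1 [0.218 0.172 1.   ] tip z 0.09503989246546798 0.0014084168089080781
shadow 0.115 [0.162 0.127 1.   ] tip z 0.10187569805657393 0.0018573833228323535
shadow 0.13 [0.119 0.093 1.   ] tip z 0.10849344362539627 0.002294197430757836
shadow 0.145 [0.085 0.065 1.   ] tip z 0.11489446663878608 0.002719060803557876
```

Emit:
servo_tool([
  [[0, 0, 0], [0, 0, 0.75], -1],
  [[0, 0, 0], [0, 0, 0.75], -1],
  [[0, 0, 0], [0, 0, 0.75], -1],
  [[0, 0, 0], [0, 0, 0.75], -1],
  [[0, 0, 0], [0, 0, 0], -1],
])

```text
time: 20.55
position: [0.6061, 0.032, 0.215]
orientation: [-3.092, -0.554, -0.004]
force: [-0.9, 1.7, 5.4]
grip_width: 0.0151
grasp_force: 69.8
```

```bash
python3 - <<'E'
from tilt import *
t=cap("top");s=cap("side");c=cap("wrist");pickle.dump((t,s,c),open("a2.pkl","wb"))
o=env.get_obs();P=o["position"];Rm=R.from_rotvec(o["orientation"]).as_matrix();print(o["time"],P,np.degrees(np.arctan2(Rm[1,0],Rm[0,0])),o["force"],o["ft_torque"])
g=t["pixels"].astype(int).sum(2)//3
print(g[154:174,190:214])
for th in(-.1,-.2,-.25,-.3,-.35,-.4):
  P=tipP(th,1.075);L=np.array([.162,.127,1]);Q=P-L*(P[2]-.044);print(th,P[2].round(3),np.array(proj(t,P)).round(1),"shadow",np.array(proj(t,Q)).round(1))
E
```

```text
20.7 [0.6060883  0.03192315 0.21503267] 20.35017473818708 [0.27920841 2.77151409 5.33175467] [0.65265784 0.01743271 0.01545683]
[[ 82 136 104  87  80  90  85  87  80  82  85  81  85  88  84  91 129 115
   50  15   5   0   5  22]
 [114  96  87  80  82  80  84  95  91  87  85  85  95  96  86  89  85 122
  114  67  24  26  28  12]
 [ 94  76  81  81  84  77 121 156 164 166 165 168 166 147 102  81  88  88
  122 117  56  17  32  13]
 [ 82  81  81  91 122 157 165 159 155 156 155 154 159 160 156 128  93  91
   74 122  85  20  25  18]
 [ 82  74  87 129 160 161 154 155 154 156 156 157 154 155 159 161 138  93
   87 123 110  55  20  19]
 [ 74  80 135 156 157 157 152 154 154 155 154 156 153 154 159 158 162 119
   88  75  98  59  26  12]
 [ 68  97 149 157 155 155 155 155 152 151 155 153 156 155 157 156 157 153
  110  85 161 102  21  13]
 [ 59 147 158 156 153 153 149 139 136 128 150 153 152 157 157 152 152 162
  132  92 140  91  28   4]
 [ 86 145 157 157 154 155 154 114 122 137 144 128 127 142 152 152 158 158
  145 101 138  96  21   4]
 [126 160 159 155 153 152 155 161 133  99 128 141 151 142 124 1
[... 626 characters left out ...]
   0   9  12  12]
 [114  68 114 147 162 159 153 154 155 152 157 153 154 160 162 161 121 128
   96  34   4  15   2  18]
 [140 116  75  90 149 162 160 152 156 155 156 156 157 161 154 127 126 101
   39   7   7  14   0  12]
 [ 65 137 123  91  92 140 153 154 156 152 154 156 150 162 115 147 113  34
    1   7  18   0   0  17]
 [ 21  34 103 147 120  68  92 124 131 130 136 123  70 113 100  35   0  12
   12   6  21  19   8  73]]
-0.1 0.098 [193.6 158.4] shadow [197.9 165.3]
-0.2 0.081 [195.  160.1] shadow [197.9 164.8]
-0.25 0.073 [195.9 161.1] shadow [198.1 164.7]
-0.3 0.065 [196.8 162.1] shadow [198.4 164.7]
-0.35 0.057 [197.8 163.1] shadow [198.8 164.7]
-0.4 0.049 [198.9 164.1] shadow [199.3 164.7]
```

Emit:
servo_tool([
  [[0, 0, 0], [0, 0, 0.7], -1],
  [[0, 0, 0], [0, 0, 0.65], -1],
  [[0, 0, 0], [0, 0, 0], -1],
])

```text
time: 21.08
position: [0.6062, 0.0319, 0.215]
orientation: [-3.123, -0.335, -0.005]
force: [0.2, 2.8, 5.4]
grip_width: 0.0143
grasp_force: 69.7
```

```bash
python3 - <<'E'
from tilt import *
t=cap("top")
o=env.get_obs();P=o["position"];Rm=R.from_rotvec(o["orientation"]).as_matrix();print(o["time"],P,np.degrees(np.arctan2(Rm[1,0],Rm[0,0])),o["force"],o["joint_positions"].round(2))
g=t["pixels"].astype(int).sum(2)//3
print(g[158:172,193:208])
E
```

```text
21.125 [0.60622524 0.03187258 0.21505196] 12.250123778418338 [-0.73116552  2.59050315  6.25781753] [-0.02  0.29  1.69  0.    1.16  1.34]
[[131 154 161 155 154 153 159 150 150 156 153 153 160 139  98]
 [157 159 154 153 150 154 153 154 156 153 157 155 163 163 119]
 [158 155 154 155 159 153 158 155 153 154 158 153 152 158 152]
 [156 153 152 156 155 153 152 153 156 154 155 151 156 154 162]
 [156 154 153 155 154 147 147 129 147 157 152 156 158 158 157]
 [154 158 157 155 156 128 126 142 133 148 135 142 155 152 159]
 [153 157 155 152 155 158 112  88 117 139 143 134 130 128 147]
 [156 151 156 155 155 152 163 124  83  99 128 142 147 142 129]
 [154 154 154 155 154 156 155 164 139  90  75 106 133 147 146]
 [155 153 156 154 151 155 154 155 163 136 132  98  97 116 142]
 [155 156 155 154 154 157 155 152 156 159 161 137 106  72  87]
 [153 157 151 153 155 152 156 156 157 158 160 162 142 124  85]
 [148 160 156 158 153 152 155 151 156 157 153 161 159 121 127]
 [ 99 142 162 158 160 156 155 156 156 157 159 154 126 127  99]]
```

Emit:
servo_tool([
  [[0, 0, 0], [0, 0, 0], 0.2],
  [[0, 0, 0], [0, 0, 0], 0.2],
  [[0, 0, 0], [0, 0, 0], 0.2],
  [[0, 0, -0.2], [0, 0, 0], 0.2],
  [[0, 0, -0.4], [0, 0, 0], 0.2],
  [[0, 0, -0.7], [0, 0, 0], 0.2],
  [[0, 0, -0.8], [0, 0, 0], 0.2],
  [[0, 0, -0.8], [0, 0, 0], 0.2],
  [[-0.8, 0, 0], [0, 0, -0.9], 0.2],
  [[-0.8, 0, 0], [0, 0, -0.9], 0.2],
  [[0, 0, 0], [0, 0, -0.9], 0.2],
  [[0, 0, 0], [0, 0, -0.9], 0.2],
  [[0, 0, 0], [0, 0, -0.9], 0.2],
  [[0, 0, 0], [0, 0, -0.9], 0.2],
  [[0, 0.4, 0], [0, 0, -0.9], 0.2],
  [[0.5, 0.5, 0], [0, 0, -0.9], 0.2],
  [[0.8, 0, 0], [0, 0, 0], 0.2],
  [[0.8, 0, 0], [0, 0, 0], 0.2],
  [[0.8, 0, 0], [0, 0, 0], 0.2],
  [[0, 0, 0], [0, 0, 0], 0.2],
])

```text
time: 23.62
position: [0.6465, 0.1006, 0.3601]
orientation: [2.779, 1.464, 0.003]
force: [-0.5, -0.2, -0.4]
grip_width: 0.0512
grasp_force: 0.0
```

```bash
python3 - <<'E'
from tilt import *
c=cap("wrist");s=cap("side");t=cap("top");pickle.dump((c,s,t),open("f.pkl","wb"))
a=s["pixels"][110:230,200:350,::-1]; b=c["pixels"][:,:,::-1]
cv2.imwrite("pics/f.png",np.hstack([cv2.resize(a,(375,300),interpolation=3),cv2.resize(b,(400,300))]))
print(env.get_obs()["time"],env.get_obs()["position"])
for th in(-.25,-.3,-.35,-.4):print(th,((np.array(proj(s,tipP(th,1.065)))-[200,110])*2.5).round(1), np.array(proj(c,tipP(th,1.065))).round(1)*.78)
E
```

```text
23.775 [0.64510805 0.09783362 0.35983374]
-0.25 [193.3  97.5] [190.71  30.42]
-0.3 [192.7 103.5] [191.1    32.682]
-0.35 [192.1 109.6] [191.412  35.178]
-0.4 [191.5 115.8] [191.802  37.752]
```

View pics/f.png

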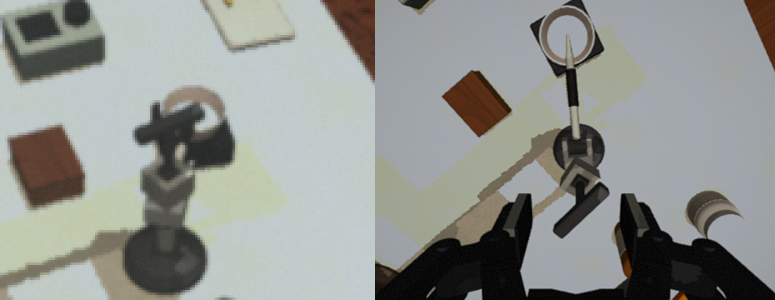

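The wrist view (right) shows the needle tip at (567,35), within about a millimetre or two of the dish's centre at (567,37). That matches a tilt of about -0.35, or a tip height of about 57 mm. The key stands in the socket and the gripper is clear.

```bash
python3 -c "
from cell import env
print(env.hand_in())"
```

```text
the job is handed in; nothing more can be done
None
```

I handed the job in at about 24 s of robot time: the rod was swung over the dish before it was tilted, the tip sits near the dish's middle about 57 mm above the bench (rim 66 mm, floor about 44 mm), and the key is fully seated and left standing in its socket. The height is estimated from camera views, good to a few millimetres, the hand-in returned no verdict, and I did not re-measure the dish, bottle or tub at the end.

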